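Funnel on the mould, then hold the vibrating table at half throttle

ROBOT

A 6-joint arm with a two-finger parallel gripper is mounted at the origin on the work surface. World frame = base frame: x ahead of the robot, y to its left, z up, the work surface at z = 0. Lengths are in m, angles in rad, forces in N, time in s.
With the tool pointing down it reaches from about 0.275 to 0.825 m from the base axis. Payload 5.2 kg.
Tool frame: the origin (TCP) lies midway between the tips of the shut fingers; the grasp point (between the pads) lies 19 mm behind it; z points along the fingers, y is the line along which they close (so a half turn about z gives the same grasp; the last joint's range is limited). The gripper opens to 93 mm and grips with 3 to 60 N. Pads are 15 mm wide; open, the fingers measure 128 mm over their backs; the gripper's body (75 mm by 188 mm) begins 65 mm behind the grasp point.
Start: joints at [-1.444, 0.259, 1.535, -0, 1.348, -0.203], TCP at [0.178, -0.52, 0.219] pointing down, gripper open.
Joint ranges: [-3.14, 3.14], [-0.91, 2.08], [0.19, 2.58], [-1.22, 4.36], [0.22, 2.71], [-3.12, 3.12]. Speed limits (rad/s): [2.57, 2.57, 3.14, 3.14, 3.14, 3.14].

INTERFACE

Orientations are given as a 3x3 rotation matrix whose columns are the frame's x, y, z axes.
In Python, from plant import env gives the robot as it stands.
- The arm moves only by the shell command python3 -m pendant 'ROWS' [FORCE]. ROWS is JSON, a list of rows, each an object of numbers: "claw": the opening, from -1 (shut) to 1 (fully open), so that 0 is half open; "x", "y", "z": the shift along the tool's x, y, z as a fraction of full scale; "rx", "ry", "rz": the turn, a rotation vector about the tool's x, y, z as a fraction of full scale. In form: [{"claw": .., "x": .., "y": .., "z": .., "rx": .., "ry": .., "rz": ..}, ...]. A call has 1 to 10 rows; each row shifts and turns the commanded pose from where the row before left it, along the tool's axes as they then stand; what a row does not reach is not made up. Full scale, the value 1, is 0.06 m for a shift and 6 degrees for a turn. A row lasts 1/8 s, in which the tool goes at most 62.5 mm and 10.7 degrees, less where a joint would pass 70% of its speed; a pose out of reach is approached as far as the arm can. A call with a number of a shift or a turn outside -1 to 1 is refused whole. A call with a gripper value outside its range is refused whole. The fingers move at their own pace and stop on an object; FORCE is the grip in N (left out, the last holds). Time passes only in rows, so rows that do not move let the fingers close. It gives the time, the measured TCP pose, the force, the opening and the grip force at its end, in the units of the state.
- env.get_state(): the state, without advancing time (a new reading comes with each control period).
- env.capture(name): name is "scene" or "side" or "wrist"; returns the picture (420x560x3 uint8, red, green, blue); there is no depth.
- env.camera_model(name): a dict with "intrinsics" (3x3 intrinsics, pixels), "dist_coeffs" ([k1, k2, p1, p2, k3] as OpenCV has them; the pictures are not rectified), "rvec" (rotation vector, rad) and "tvec" (3), from world to camera coordinates, as OpenCV has them. Camera axes: x right, y down, z forward; pixel columns grow to the right and rows downward; lengths in m; the calibration is good to about 2 mm. A picture is of the moment at which its call begins: read the wrist's pose just before it. camera_model takes no time and is no camera call; for the wrist camera it gives the pose at the moment of the call.
- env.sign_off(): hands the job in; it is judged then, once.
The state is a dict: "time_s": time; "joints": joint angles; "dq": joint speeds; "joint_efforts": joint torques, N m; "tool_pos": TCP position; "tcp_rot": TCP orientation; "force": force on the tool from outside, world axes, zero at the start; "ft_torque": the same for the moment, N m; "width": opening from 0.0 (shut) to 1.0 (fully open); "grasp_force": force on a finger pad.
Only numpy, scipy, OpenCV 4.12 (cv2) and the standard library are available. Lean on these libraries where they do the work, as an engineer would, in place of code of your own. Each camera call takes 0.05 s, during which the arm holds its last target. There are 200 camera calls.

TASK

Get the vibrating table going so that I can fill the pipe mould clamped on its deck: lift the metal funnel up and off its prongs on the tool rail, set it (do not drop it) spout-down and upright in the mouth of that mould and let go of it. Then press the spring-return throttle lever at the side of the table down to half travel, where the lever is level, with the fingers and hold it steady there for a couple of seconds or more: the job finishes while you are still holding it, since I fill while the table runs. Do not work the throttle before the funnel is in, never push it on to full throttle, and leave the mallet, loose moulds and other tools where they are.

Things in the scene. Friction and masses are not known exactly. Their poses are not given: they have to be found in the camera images.
- funnel: Aluminium funnel, 0.2 to 0.45 kg, hanging upright by its bail on the tool rail. Origin: centre of the spout's lower end; z up its axis, y along the bail bar. Spout 52 to 56 mm outside, 20 mm long, then a cone opening to 134 mm at the mouth, 77 mm above the origin. Over the mouth a bail: two flat legs at y = +/-64 mm and a straight level bar between their tops.
- funnel_bail (a point): Middle of the bail bar, on its centre line, 122 mm above the funnel's origin. Bar 10 mm thick, along the funnel's y, underside 40 mm above the mouth. Hanging, it is 249 mm above the work surface and lies across two prongs at 34 mm either side of this point; between them it is free. The prongs pass between bar and mouth.
- tool_rail: Fixed steel bar 16 mm thick on two posts 360 mm apart, centre 240 mm high. Origin on the work surface under the bar's middle, y along it. Two pairs of prongs (8 mm thick, 240 mm high, 68 mm apart, pairs centred at y = +/-85 mm) reach 128 mm to its -x; tips turn up to 255 mm. Funnel bar and mallet head lie on them 85 mm from the bar, either on either pair. To unhook: up 20 mm, then out 120 mm.
- mould: Grey pipe mould fixed on the table's deck: tube 90 mm outside, 82 mm inside, open top, 110 mm tall, on an 8 mm base plate (100 by 130 mm) with two wing nuts. Origin under the plate's middle (deck level, 70 mm above the work surface), z up. Seated, the funnel's cone rests on the rim, its spout in the tube, its origin 80 mm above this origin on the mould's axis.
- mould_rim (a point): Centre of the mouth of the mould on the table, at rim height: 118 mm above the mould's origin, 188 mm above the work surface.
- vibrating_table: Fixed low bench vibrating table. Origin on the work surface under the middle of the deck, z up. Deck 280 by 280 mm, its top 70 mm high, on four rubber buffers. On its -y side, on a console plate, stand the throttle valve (a block with the lever's pivot) and an air regulator 125 mm high.
- lever_pivot (a point): Pivot axis of the throttle lever, 105 mm above the work surface; the axis is level and parallel to the table's y. The lever points from here to the table's -x.
- throttle (a joint): Angle of the throttle lever in rad: 0 at rest (lever points 0.30 rad = 17 degrees above level), 0.30 at half travel (lever level), 0.60 at full throttle (stop). It springs back when let go. Pressed at the paddle it takes about 3.5 N to start, 7 N at half, 10.5 N at full.
- paddle_top (a point): Middle of the top face of the lever's black paddle (66 mm long, 46 mm wide, 12 mm thick), 120 mm from the pivot. It moves with the lever: about 146 mm above the work surface at rest, 111 mm at half travel, 75 mm at full.
- mallet: Bystander: black rubber mallet hanging from the other pair of prongs, head (54 mm thick, 96 mm long) lying across them, handle straight down. Origin at the centre of the head.
- spare_mould_a: Bystander: loose grey tube 90 mm wide, 110 mm tall, standing on the bench in front of the tool rail. Origin under its centre.
- spare_mould_b: Bystander: loose grey tube 90 mm wide, 110 mm tall, standing on the bench in front of the throttle. Origin under its centre.
- scoop: Bystander: aluminium scoop lying on the bench, 210 mm long, 70 mm wide, 50 mm high. Origin under the blade.
- trowel: Bystander: steel trowel with wooden handle lying on the bench, 250 mm long, 33 mm high. Origin under the root of the blade.
- spanner: Bystander: steel ring spanner, 150 mm long, 8 mm thick, lying along the front (-x) edge of the deck. Origin under its middle.
Mind the look-alikes: they are no part of the job. What is shaped like the funnel but yellow is not meant.

How it is judged:
By the outcome, as a careful person would: the job done as asked, in the order asked, and still so for the second after the job is handed in, while the arm keeps its last pose, push and grip.
It also fails if it takes over 64 s, if anything falls off the work surface, if the arm or the gripper's body presses on something with over 40 N, if the wrist force passes 120 N, or if a joint passes its speed limit or range.

## Working session

There is one attempt and no reset: what is moved stays moved. The work goes in short steps, Python scripts to look and compute and a shell command to move; the robot and the scene stay as the last step left them, time stands still between calls to the robot, and variables do not carry over. Pictures are saved under pics/ and viewed, at most 13 in all, crops included, and the job is handed in when it is done.

```bash
mkdir -p pics; ls
cat > h.py <<'E'
import numpy as np, cv2
from plant import env
def snap(n,f):
    m=env.camera_model(n); im=env.capture(n)[:,:,::-1].copy(); cv2.imwrite('pics/'+f,im); return im,m
def ray(m,uv):
    K=np.array(m['intrinsics'],float);d=np.array(m['dist_coeffs'],float)
    R=cv2.Rodrigues(np.array(m['rvec'],float))[0];t=np.array(m['tvec'],float).ravel()
    p=cv2.undistortPoints(np.array([[uv]],float),K,d)[0,0]
    v=R.T@np.array([p[0],p[1],1]);return -R.T@t,v/np.linalg.norm(v)
def plane(m,uv,z):
    c,v=ray(m,uv);return c+v*(z-c[2])/v[2]
def two(m1,u1,m2,u2):
    c1,v1=ray(m1,u1);c2,v2=ray(m2,u2)
    s=np.linalg.lstsq(np.c_[v1,-v2],c2-c1,rcond=None)[0]
    a,b=c1+s[0]*v1,c2+s[1]*v2;return (a+b)/2,np.linalg.norm(a-b)
def proj(m,P):
    return cv2.projectPoints(np.array(P,float).reshape(-1,3),np.array(m['rvec'],float),np.array(m['tvec'],float),np.array(m['intrinsics'],float),np.array(m['dist_coeffs'],float))[0].reshape(-1,2)
E
python3 - <<'E'
from h import *
np.set_printoptions(precision=3,suppress=True)
for n in('scene','side'):
    im,m=snap(n,n+'0.png'); print(n,ray(m,(280,210)))
s=env.get_state();print(s['tool_pos'],s['tcp_rot'],s['time_s'],s['width'])
E
```

```text
pics
scene (array([ 1.29 , -0.021,  1.295]), array([-0.591,  0.022, -0.807]))
side (array([-0.087,  0.947,  1.204]), array([ 0.351, -0.628, -0.694]))
[ 0.178 -0.52   0.218] [[ 0.946  0.324 -0.   ]
 [ 0.324 -0.946  0.002]
 [ 0.    -0.002 -1.   ]] 0.1 1.002236961308831
```

View pics/scene0.png

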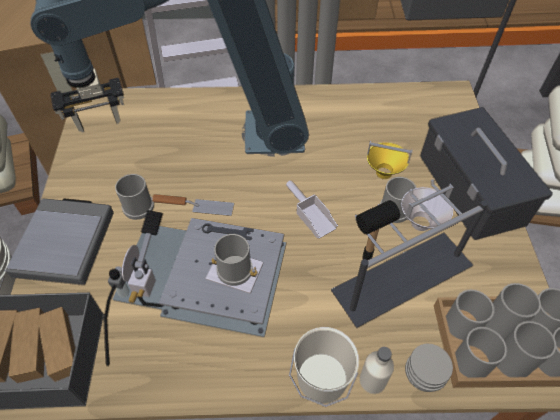

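View pics/side0.png

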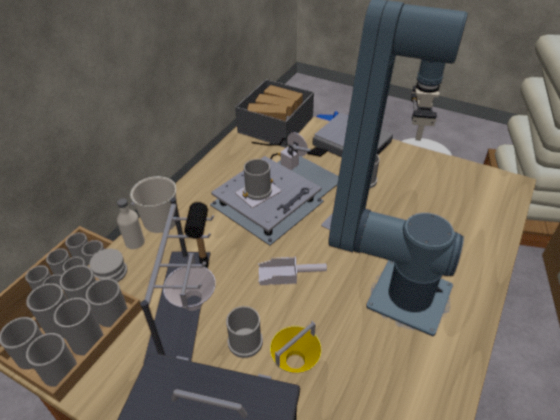

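Scene view: the candidates are the metal funnel on the rail (430,207), the yellow funnel on the bench (388,158), the pale bucket (325,365) and the loose tubes (133,195) and (400,195). I choose the metal one on the rail; in the side view it is at (190,288). The table mould is at (234,258) and the black paddle at (152,222). I'll check with a close crop.

Run:
```python
import cv2,numpy as np
a=cv2.imread('pics/scene0.png');b=cv2.imread('pics/side0.png')
f=lambda i,x,y,w,h,s:cv2.resize(i[y:y+h,x:x+w],(int(w*s),int(h*s)),interpolation=cv2.INTER_CUBIC)
cv2.imwrite('pics/c1.png',np.hstack([f(a,345,150,150,200,2.66),f(b,130,190,150,200,2.66)]))
cv2.imwrite('pics/c2.png',np.hstack([f(a,110,190,180,140,2.2),f(b,200,120,180,140,2.2)]))
```

```text
(no output)
```

View pics/c1.png

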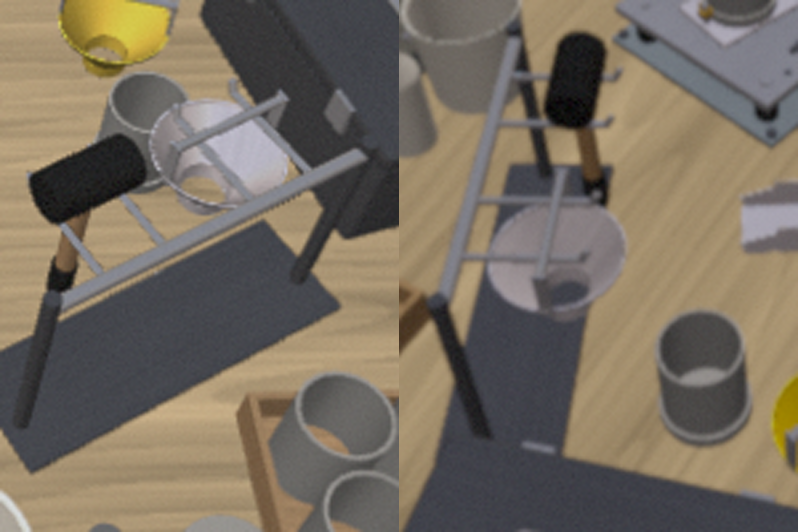

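View pics/c2.png

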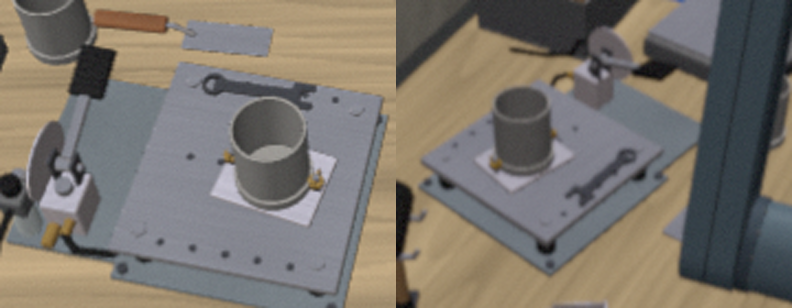

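Crops: the metal funnel hangs by its bail on the right-hand pair of prongs. Its bail bar ends are at scene (410,206) and (452,187), and side (191,255) and (184,296). The mallet is on the other pair. The mould rim centre is at scene (233,249) and side (257,169), and the paddle at scene (152,223).

Run:
```python
from h import *
np.set_printoptions(precision=3,suppress=True)
a=env.camera_model('scene');b=env.camera_model('side')
print('bail ends',plane(a,(410,206.4),.254),plane(a,(452,187),.254),'side',plane(b,(191.3,254.7),.254),plane(b,(184.1,296),.254))
print('bail two',two(a,(430.9,196.6),b,(187.7,275)))
p,q=plane(a,(366.8,262),.248),plane(a,(480.3,208.3),.248);print('rail',p,q,np.degrees(np.arctan2(*(q-p)[[0,1]])))
print('rim',plane(a,(232.7,249),.188),plane(b,(257.3,169),.188),two(a,(232.7,249),b,(257.3,169)))
print('paddle',plane(a,(152.3,223.2),.146),plane(b,(318,152),.146))
print('deck corners',[plane(a,(110+x/2.2,190+y/2.2),.07)[:2] for x,y in((180,64),(383,97),(340,295),(113,262))])
print('mallet',plane(a,(377,217),.27),'spareA',plane(a,(400,188),.11),'spareB',plane(a,(134,187),.11))
```

```text
bail ends [0.527 0.336 0.254] [0.468 0.455 0.254] side [0.516 0.342 0.254] [0.454 0.456 0.254]
bail two (array([0.49 , 0.397, 0.246]), np.float64(0.003005225830724462))
rail [0.682 0.207 0.248] [0.534 0.512 0.248] -25.941877435209076
rim [ 0.6   -0.116  0.188] [ 0.588 -0.11   0.188] (array([ 0.593, -0.117,  0.18 ]), np.float64(0.0024091926077667645))
paddle [ 0.484 -0.341  0.146] [ 0.471 -0.339  0.146]
deck corners [array([ 0.419, -0.248]), array([0.48 , 0.021]), array([ 0.753, -0.039]), array([ 0.704, -0.306])]
mallet [0.568 0.244 0.27 ] spareA [0.353 0.368 0.11 ] spareB [ 0.325 -0.421  0.11 ]
```

```bash
python3 -m pendant '[{"claw":1,"z":-1},{"claw":1,"z":-1},{"claw":1,"z":-1},{"claw":1,"x":0.5,"y":-0.6},{"claw":1,"x":0.5,"y":-0.6},{"claw":1,"x":0.5,"y":-0.6},{"claw":1,"x":0.5,"y":-0.6},{"claw":1,"x":0.5,"y":-0.6},{"claw":1,"x":0.5,"y":-0.6},{"claw":1,"x":0.5,"y":-0.6}]'
python3 -m pendant '[{"claw":1,"x":0.5,"y":-0.6},{"claw":1,"x":0.5,"y":-0.6},{"claw":1,"x":0.5,"y":-0.6},{"claw":1,"x":0.5,"y":-0.6},{"claw":1,"x":0.5,"y":-0.6},{"claw":1,"x":0.5,"y":-0.6},{"claw":1,"x":0.5,"y":-0.6},{"claw":1,"x":0.5,"y":-0.6},{"claw":1,"x":0.5,"y":-0.6},{"claw":1,"x":0.5,"y":-0.6}]'
python3 -m pendant '[{"claw":1,"rz":-1},{"claw":1,"rz":-1},{"claw":1,"rz":-1},{"claw":1,"rz":-1},{"claw":1,"rz":-1},{"claw":1,"rz":-1},{"claw":1,"rz":-1},{"claw":1,"rz":-1},{"claw":1,"rz":-1},{"claw":1,"rz":-1}]'
python3 -m pendant '[{"claw":1,"rz":-1},{"claw":1,"rz":-1},{"claw":1,"rz":-1},{"claw":1,"rz":-1},{"claw":1,"rz":-1},{"claw":1,"rz":-1},{"claw":1,"rz":-0.15},{"claw":1}]'
python3 - <<'E'
from h import *
np.set_printoptions(precision=3,suppress=True)
im,m=snap('wrist','w1.png');print(ray(m,(280,210)));s=env.get_state();print(s['tool_pos'],np.array(s['tcp_rot']),s['joints'],s['force'])
print(proj(m,[[.494,.399,.249],[.593,-.117,.188]]))
E
```

```text
(array([ 0.256, -0.493,  0.383]), array([-0.291, -0.087, -0.953]))
[ 0.178 -0.52   0.218] [[ 0.946  0.324 -0.   ]
 [ 0.324 -0.946  0.001]
 [ 0.    -0.001 -1.   ]] [-1.444  0.259  1.536 -0.     1.348 -0.203] [ 0.398 -0.042  0.407]
[[523043.974 362668.554]
 [ -4233.943  -8571.767]]schema error: expected keys claw, x, y, z, rx, ry, rz
schema error: expected keys claw, x, y, z, rx, ry, rz
schema error: expected keys claw, x, y, z, rx, ry, rz
schema error: expected keys claw, x, y, z, rx, ry, rz
```

View pics/w1.png

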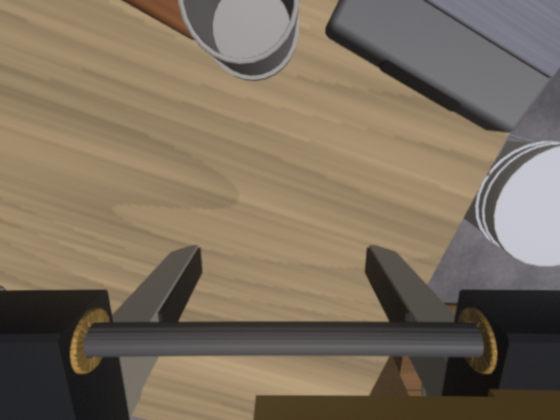

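The picture shows the start pose, because the rows were refused: every key is required. Spare mould b is at (250,20) and the fingers are at (190,260) and (380,260). Resending in full.

```bash
python3 -m pendant '[{"claw":1,"x":0,"y":0,"z":-1,"rx":0,"ry":0,"rz":0},{"claw":1,"x":0,"y":0,"z":-1,"rx":0,"ry":0,"rz":0},{"claw":1,"x":0,"y":0,"z":-1,"rx":0,"ry":0,"rz":0},{"claw":1,"x":0.5,"y":-0.6,"z":0,"rx":0,"ry":0,"rz":0},{"claw":1,"x":0.5,"y":-0.6,"z":0,"rx":0,"ry":0,"rz":0},{"claw":1,"x":0.5,"y":-0.6,"z":0,"rx":0,"ry":0,"rz":0},{"claw":1,"x":0.5,"y":-0.6,"z":0,"rx":0,"ry":0,"rz":0},{"claw":1,"x":0.5,"y":-0.6,"z":0,"rx":0,"ry":0,"rz":0},{"claw":1,"x":0.5,"y":-0.6,"z":0,"rx":0,"ry":0,"rz":0},{"claw":1,"x":0.5,"y":-0.6,"z":0,"rx":0,"ry":0,"rz":0}]'
python3 -m pendant '[{"claw":1,"x":0.5,"y":-0.6,"z":0,"rx":0,"ry":0,"rz":0},{"claw":1,"x":0.5,"y":-0.6,"z":0,"rx":0,"ry":0,"rz":0},{"claw":1,"x":0.5,"y":-0.6,"z":0,"rx":0,"ry":0,"rz":0},{"claw":1,"x":0.5,"y":-0.6,"z":0,"rx":0,"ry":0,"rz":0},{"claw":1,"x":0.5,"y":-0.6,"z":0,"rx":0,"ry":0,"rz":0},{"claw":1,"x":0.5,"y":-0.6,"z":0,"rx":0,"ry":0,"rz":0},{"claw":1,"x":0.5,"y":-0.6,"z":0,"rx":0,"ry":0,"rz":0},{"claw":1,"x":0.5,"y":-0.6,"z":0,"rx":0,"ry":0,"rz":0},{"claw":1,"x":0.5,"y":-0.6,"z":0,"rx":0,"ry":0,"rz":0},{"claw":1,"x":0.5,"y":-0.6,"z":0,"rx":0,"ry":0,"rz":0}]'
python3 -m pendant '[{"claw":1,"x":0,"y":0,"z":0,"rx":0,"ry":0,"rz":-1},{"claw":1,"x":0,"y":0,"z":0,"rx":0,"ry":0,"rz":-1},{"claw":1,"x":0,"y":0,"z":0,"rx":0,"ry":0,"rz":-1},{"claw":1,"x":0,"y":0,"z":0,"rx":0,"ry":0,"rz":-1},{"claw":1,"x":0,"y":0,"z":0,"rx":0,"ry":0,"rz":-1},{"claw":1,"x":0,"y":0,"z":0,"rx":0,"ry":0,"rz":-1},{"claw":1,"x":0,"y":0,"z":0,"rx":0,"ry":0,"rz":-1},{"claw":1,"x":0,"y":0,"z":0,"rx":0,"ry":0,"rz":-1},{"claw":1,"x":0,"y":0,"z":0,"rx":0,"ry":0,"rz":-1},{"claw":1,"x":0,"y":0,"z":0,"rx":0,"ry":0,"rz":-1}]'
python3 -m pendant '[{"claw":1,"x":0,"y":0,"z":0,"rx":0,"ry":0,"rz":-1},{"claw":1,"x":0,"y":0,"z":0,"rx":0,"ry":0,"rz":-1},{"claw":1,"x":0,"y":0,"z":0,"rx":0,"ry":0,"rz":-1},{"claw":1,"x":0,"y":0,"z":0,"rx":0,"ry":0,"rz":-1},{"claw":1,"x":0,"y":0,"z":0,"rx":0,"ry":0,"rz":-1},{"claw":1,"x":0,"y":0,"z":0,"rx":0,"ry":0,"rz":-1},{"claw":1,"x":0,"y":0,"z":0,"rx":0,"ry":0,"rz":-0.15},{"claw":1,"x":0,"y":0,"z":0,"rx":0,"ry":0,"rz":0}]'
python3 - <<'E'
from h import *
np.set_printoptions(precision=3,suppress=True)
im,m=snap('wrist','w2.png');s=env.get_state();print(s['tool_pos'],np.array(s['tcp_rot']),s['joints'],s['force'])
print(proj(m,[[.494,.399,.249],[.593,-.117,.188]]))
E
```

```text
time_s: 1.4
tool_pos: [0.2954, -0.2124, 0.3985]
tcp_rot: [[0.946, 0.323, 0.0], [0.323, -0.946, 0.0], [0.0, -0.0, -1.0]]
force: [0.1, -0.4, -0.7]
width: 0.996
grasp_force: 0.0
time_s: 2.65
tool_pos: [0.4627, 0.2254, 0.3984]
tcp_rot: [[0.946, 0.324, -0.0], [0.324, -0.946, -0.0], [-0.0, 0.0, -1.0]]
force: [0.2, -0.3, 0.2]
width: 1.0
grasp_force: 0.0
time_s: 3.9
tool_pos: [0.4623, 0.2238, 0.3983]
tcp_rot: [[0.189, 0.982, -0.001], [0.982, -0.189, -0.0], [-0.0, -0.001, -1.0]]
force: [0.2, 0.7, -0.2]
width: 1.003
grasp_force: 0.0
time_s: 4.9
tool_pos: [0.4624, 0.2238, 0.3985]
tcp_rot: [[-0.434, 0.901, -0.0], [0.901, 0.434, -0.0], [0.0, -0.0, -1.0]]
force: [0.6, 0.1, -0.2]
width: 1.001
grasp_force: 0.0
[0.462 0.224 0.399] [[-0.434  0.901 -0.   ]
 [ 0.901  0.434 -0.   ]
 [ 0.    -0.    -1.   ]] [ 0.233  0.135  1.263  0.     1.744 -0.215] [0.853 0.092 0.145]
[[403.522  32.701]
 [263.14  416.521]]
```

View pics/w2.png

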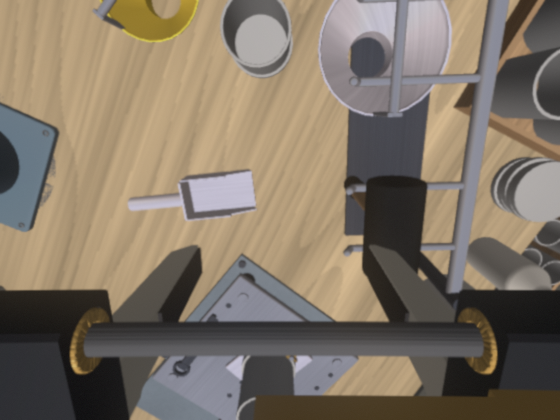

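The wrist view shows the metal funnel hanging on the far pair of prongs. Its bail bar is near column 400, rows 0–115, where the prediction (403,33) puts it, and the yellow one is separate at (155,15). Moving above the bar.

```bash
python3 -m pendant '[{"claw":1,"x":0.6,"y":0.44,"z":0,"rx":0,"ry":0,"rz":0},{"claw":1,"x":0.6,"y":0.44,"z":0,"rx":0,"ry":0,"rz":0},{"claw":1,"x":0.6,"y":0.44,"z":0,"rx":0,"ry":0,"rz":0},{"claw":1,"x":0.6,"y":0.44,"z":0,"rx":0,"ry":0,"rz":0},{"claw":0.5,"x":0,"y":0,"z":0.7,"rx":0,"ry":0,"rz":0},{"claw":0.5,"x":0,"y":0,"z":0.3,"rx":0,"ry":0,"rz":0},{"claw":0.5,"x":0,"y":0,"z":0,"rx":0,"ry":0,"rz":0}]'
python3 - <<'E'
from h import *
np.set_printoptions(precision=3,suppress=True)
im,m=snap('wrist','w3.png');s=env.get_state();print(s['tool_pos'],s['joints'],s['force'])
print(proj(m,[[.494,.399,.249],[.494-.438*.06,.399+.9*.06,.249],[.494+.438*.06,.399-.9*.06,.249]]))
E
```

```text
time_s: 5.82
tool_pos: [0.4942, 0.3992, 0.3366]
tcp_rot: [[-0.435, 0.901, -0.004], [0.901, 0.435, -0.002], [-0.0, -0.004, -1.0]]
force: [0.5, 0.2, 0.2]
width: 0.755
grasp_force: 0.0
[0.495 0.399 0.338] [0.504 0.377 1.085 0.    1.681 0.054] [-0.306 -0.277  0.08 ]
[[283.302 212.49 ]
 [283.089 138.417]
 [283.488 277.342]]
```

View pics/w3.png

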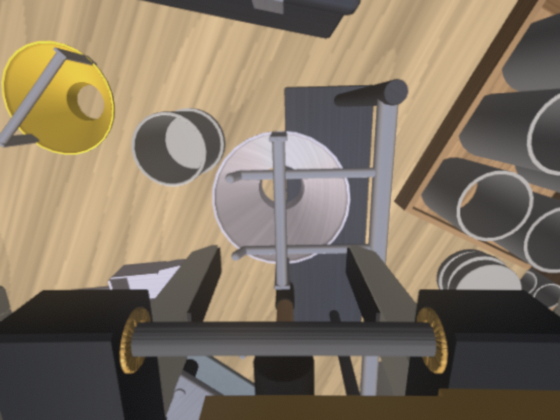

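The bail bar runs from (277,135) to (283,288), with prongs at rows 173 and 249. It is about 2 mm to −y of prediction and roughly 2° turned. I'll correct for that, descend and close.

```bash
python3 -m pendant '[{"claw":0.5,"x":0,"y":-0.03,"z":0,"rx":0,"ry":0,"rz":-0.3},{"claw":0.5,"x":0,"y":0,"z":0.6,"rx":0,"ry":0,"rz":0},{"claw":0.5,"x":0,"y":0,"z":0.5,"rx":0,"ry":0,"rz":0},{"claw":0.5,"x":0,"y":0,"z":0.4,"rx":0,"ry":0,"rz":0},{"claw":0.5,"x":0,"y":0,"z":0.28,"rx":0,"ry":0,"rz":0},{"claw":0.5,"x":0,"y":0,"z":0,"rx":0,"ry":0,"rz":0}]'
python3 -m pendant '[{"claw":-1,"x":0,"y":0,"z":0,"rx":0,"ry":0,"rz":0},{"claw":-1,"x":0,"y":0,"z":0,"rx":0,"ry":0,"rz":0},{"claw":-1,"x":0,"y":0,"z":0,"rx":0,"ry":0,"rz":0},{"claw":-1,"x":0,"y":0,"z":0,"rx":0,"ry":0,"rz":0},{"claw":-1,"x":0,"y":0,"z":0,"rx":0,"ry":0,"rz":0},{"claw":-1,"x":0,"y":0,"z":0,"rx":0,"ry":0,"rz":0},{"claw":-1,"x":0,"y":0,"z":0,"rx":0,"ry":0,"rz":0},{"claw":-1,"x":0,"y":0,"z":0,"rx":0,"ry":0,"rz":0}]' 40
```

```text
time_s: 6.62
tool_pos: [0.493, 0.3984, 0.2314]
tcp_rot: [[-0.463, 0.886, -0.001], [0.886, 0.463, -0.001], [-0.0, -0.001, -1.0]]
force: [0.4, -0.4, -0.1]
width: 0.748
grasp_force: 0.0
time_s: 7.62
tool_pos: [0.493, 0.3985, 0.2318]
tcp_rot: [[-0.463, 0.886, -0.0], [0.886, 0.463, -0.0], [-0.0, -0.001, -1.0]]
force: [-1.4, -1.1, 1.0]
width: 0.098
grasp_force: 40.0
```

```bash
python3 -m pendant '[{"claw":-1,"x":0,"y":0,"z":-0.1,"rx":0,"ry":0,"rz":0},{"claw":-1,"x":0,"y":0,"z":-0.1,"rx":0,"ry":0,"rz":0},{"claw":-1,"x":0,"y":0,"z":-0.1,"rx":0,"ry":0,"rz":0},{"claw":-1,"x":0,"y":0,"z":-0.08,"rx":0,"ry":0,"rz":0},{"claw":-1,"x":0,"y":0,"z":0,"rx":0,"ry":0,"rz":0}]'
python3 -m pendant '[{"claw":-1,"x":0,"y":-0.1,"z":0,"rx":0,"ry":0,"rz":0},{"claw":-1,"x":0,"y":-0.3,"z":0,"rx":0,"ry":0,"rz":0},{"claw":-1,"x":0,"y":-0.4,"z":0,"rx":0,"ry":0,"rz":0},{"claw":-1,"x":0,"y":-0.4,"z":0,"rx":0,"ry":0,"rz":0},{"claw":-1,"x":0,"y":-0.4,"z":0,"rx":0,"ry":0,"rz":0},{"claw":-1,"x":0,"y":-0.3,"z":0,"rx":0,"ry":0,"rz":0},{"claw":-1,"x":0,"y":-0.2,"z":0,"rx":0,"ry":0,"rz":0},{"claw":-1,"x":0,"y":-0.1,"z":-0.3,"rx":0,"ry":0,"rz":0},{"claw":-1,"x":0,"y":0,"z":-0.5,"rx":0,"ry":0,"rz":0},{"claw":-1,"x":0,"y":0,"z":-0.5,"rx":0,"ry":0,"rz":0}]'
```

```text
time_s: 8.25
tool_pos: [0.4935, 0.3988, 0.2553]
tcp_rot: [[-0.463, 0.886, 0.001], [0.886, 0.463, 0.001], [0.0, 0.001, -1.0]]
force: [0.8, -0.8, -4.5]
width: 0.096
grasp_force: 40.0
time_s: 9.5
tool_pos: [0.376, 0.3373, 0.3334]
tcp_rot: [[-0.463, 0.886, -0.0], [0.886, 0.463, -0.0], [-0.0, -0.0, -1.0]]
force: [0.4, -0.2, -3.5]
width: 0.093
grasp_force: 40.0
```

```bash
python3 -m pendant '[{"claw":-1,"x":-0.3,"y":-0.02,"z":-0.4,"rx":0,"ry":0,"rz":0},{"claw":-1,"x":-0.5,"y":-0.02,"z":0,"rx":0,"ry":0,"rz":0},{"claw":-1,"x":-0.7,"y":-0.02,"z":0,"rx":0,"ry":0,"rz":0},{"claw":-1,"x":-0.7,"y":-0.02,"z":0,"rx":0,"ry":0,"rz":0},{"claw":-1,"x":-0.7,"y":-0.02,"z":0,"rx":0,"ry":0,"rz":0},{"claw":-1,"x":-0.7,"y":-0.02,"z":0,"rx":0,"ry":0,"rz":0},{"claw":-1,"x":-0.7,"y":-0.02,"z":0,"rx":0,"ry":0,"rz":0},{"claw":-1,"x":-0.7,"y":-0.02,"z":0,"rx":0,"ry":0,"rz":0}]'
python3 -m pendant '[{"claw":-1,"x":-0.7,"y":-0.02,"z":0,"rx":0,"ry":0,"rz":0},{"claw":-1,"x":-0.7,"y":-0.02,"z":0,"rx":0,"ry":0,"rz":0},{"claw":-1,"x":-0.7,"y":-0.02,"z":0,"rx":0,"ry":0,"rz":0},{"claw":-1,"x":-0.6,"y":-0.02,"z":0,"rx":0,"ry":0,"rz":0},{"claw":-1,"x":-0.4,"y":0,"z":0,"rx":0,"ry":0,"rz":0},{"claw":-1,"x":-0.2,"y":0,"z":0,"rx":0,"ry":0,"rz":0},{"claw":-1,"x":0,"y":0,"z":0,"rx":0,"ry":0,"rz":0},{"claw":-1,"x":0,"y":0,"z":0,"rx":0,"ry":0,"rz":0}]'
python3 - <<'E'
from h import *
np.set_printoptions(precision=3,suppress=True)
a,ma=snap('scene','s4.png');b,mb=snap('side','d4.png')
s=env.get_state();t=np.array(s['tool_pos']);print(t,s['force'])
f=lambda i,x,y:cv2.resize(i[y:y+150,x:x+100],(400,600),interpolation=cv2.INTER_CUBIC)
print(proj(ma,[t,[.594,-.113,.188],t-[0,0,.103]]),proj(mb,[t,[.594,-.113,.188],t-[0,0,.103]]))
cv2.imwrite('pics/c4.png',np.hstack([f(a,185,150),f(b,205,70)]))
E
```

```text
time_s: 10.5
tool_pos: [0.5071, 0.0659, 0.3566]
tcp_rot: [[-0.463, 0.886, 0.0], [0.886, 0.463, 0.0], [0.0, 0.0, -1.0]]
force: [0.4, 0.9, -4.3]
width: 0.097
grasp_force: 40.0
time_s: 11.5
tool_pos: [0.5939, -0.1095, 0.3568]
tcp_rot: [[-0.464, 0.886, -0.0], [0.886, 0.464, 0.0], [0.0, 0.0, -1.0]]
force: [-0.3, -0.6, -3.0]
width: 0.095
grasp_force: 40.0
[ 0.594 -0.109  0.357] [-0.169 -0.254 -4.132]
[[230.233 207.683]
 [233.794 247.094]
 [233.384 232.673]] [[253.138 125.973]
 [256.112 167.944]
 [254.67  152.668]]
```

View pics/c4.png

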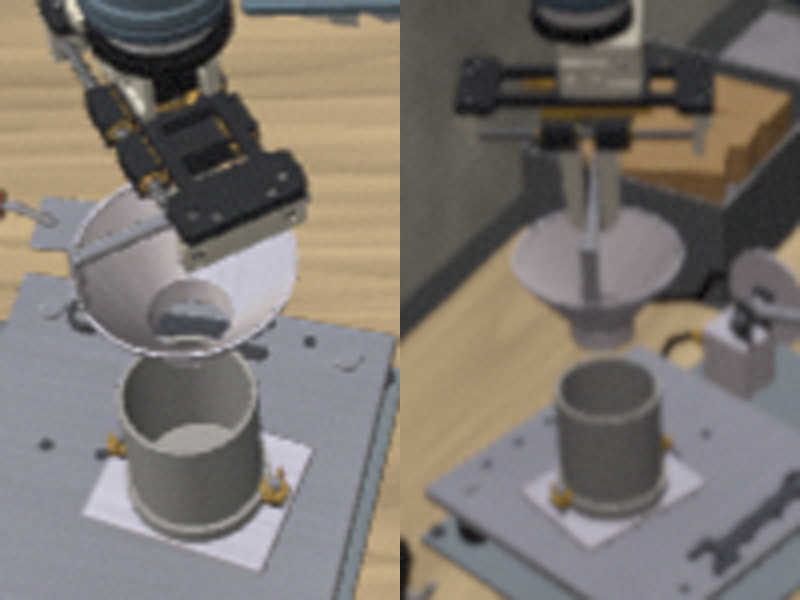

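The funnel hangs upright above the mould. In the scene view the mouth centre is at (231.5,218) and the rim centre at (232.4,249). In the side view they are at (254.6,134) and (257.3,166.8). Comparing them for the offset.

Run:
```python
from h import *
np.set_printoptions(precision=4,suppress=True)
a=env.camera_model('scene');b=env.camera_model('side')
t=env.get_state()['tool_pos']
z=t[2]+.017-.045
print(t,plane(a,(231.5,218),z),plane(b,(254.6,134),z),two(a,(231.5,218),b,(254.6,134)))
print(plane(a,(232.4,249),.188),plane(b,(257.3,166.8),.188),two(a,(232.4,249),b,(257.3,166.8)))
```

```text
[ 0.5939 -0.1094  0.3571] [ 0.6031 -0.1084  0.3291] [ 0.5896 -0.1085  0.3291] (array([ 0.5953, -0.1117,  0.3226]), np.float64(0.007338003470083134))
[ 0.5996 -0.1164  0.188 ] [ 0.5936 -0.1201  0.188 ] (array([ 0.5959, -0.1189,  0.1858]), np.float64(0.005982723609172586))
```

```bash
python3 -m pendant '[{"claw":-1,"x":-0.13,"y":-0.05,"z":0,"rx":0,"ry":0,"rz":0},{"claw":-1,"x":0,"y":0,"z":0.4,"rx":0,"ry":0,"rz":0},{"claw":-1,"x":0,"y":0,"z":0.4,"rx":0,"ry":0,"rz":0},{"claw":-1,"x":0,"y":0,"z":0.3,"rx":0,"ry":0,"rz":0},{"claw":-1,"x":0,"y":0,"z":0.2,"rx":0,"ry":0,"rz":0},{"claw":-1,"x":0,"y":0,"z":0.1,"rx":0,"ry":0,"rz":0},{"claw":-1,"x":0,"y":0,"z":0,"rx":0,"ry":0,"rz":0}]'
python3 -m pendant '[{"claw":-1,"x":0,"y":0,"z":0.06,"rx":0,"ry":0,"rz":0},{"claw":-1,"x":0,"y":0,"z":0.06,"rx":0,"ry":0,"rz":0},{"claw":-1,"x":0,"y":0,"z":0,"rx":0,"ry":0,"rz":0}]'
```

```text
time_s: 12.48
tool_pos: [0.5952, -0.1189, 0.2727]
tcp_rot: [[-0.463, 0.886, -0.0], [0.886, 0.463, -0.0], [0.0, -0.0, -1.0]]
force: [-0.2, 0.3, -2.0]
width: 0.094
grasp_force: 40.0
time_s: 12.85
tool_pos: [0.595, -0.1187, 0.2652]
tcp_rot: [[-0.463, 0.886, -0.0], [0.886, 0.463, 0.0], [0.0, -0.0, -1.0]]
force: [0.0, -0.8, -3.9]
width: 0.101
grasp_force: 40.0
```

```bash
python3 -m pendant '[{"claw":-1,"x":0,"y":0,"z":0.06,"rx":0,"ry":0,"rz":0},{"claw":-1,"x":0,"y":0,"z":0.05,"rx":0,"ry":0,"rz":0},{"claw":-1,"x":0,"y":0,"z":0,"rx":0,"ry":0,"rz":0}]'
python3 -m pendant '[{"claw":-1,"x":0,"y":0,"z":0.03,"rx":0,"ry":0,"rz":0},{"claw":-1,"x":0,"y":0,"z":0,"rx":0,"ry":0,"rz":0}]'
```

```text
time_s: 13.22
tool_pos: [0.5951, -0.1187, 0.2586]
tcp_rot: [[-0.463, 0.886, -0.0], [0.886, 0.463, 0.0], [0.0, -0.0, -1.0]]
force: [0.5, 0.1, -3.5]
width: 0.097
grasp_force: 40.0
time_s: 13.48
tool_pos: [0.5955, -0.1188, 0.2574]
tcp_rot: [[-0.463, 0.886, 0.001], [0.886, 0.463, -0.0], [-0.001, 0.001, -1.0]]
force: [0.8, 1.7, -1.4]
width: 0.097
grasp_force: 40.0
```

```bash
python3 -m pendant '[{"claw":-1,"x":0,"y":0,"z":0.03,"rx":0,"ry":0,"rz":0},{"claw":-1,"x":0,"y":0,"z":0,"rx":0,"ry":0,"rz":0}]'
```

```text
time_s: 13.72
tool_pos: [0.5961, -0.1186, 0.2565]
tcp_rot: [[-0.464, 0.886, 0.003], [0.886, 0.464, -0.0], [-0.002, 0.003, -1.0]]
force: [2.6, 1.7, 4.2]
width: 0.099
grasp_force: 40.0
```

```bash
python3 -m pendant '[{"claw":-1,"x":0,"y":0.04,"z":0,"rx":0,"ry":0,"rz":0},{"claw":-1,"x":0,"y":0,"z":0,"rx":0,"ry":0,"rz":0}]'
```

```text
time_s: 13.98
tool_pos: [0.5973, -0.1177, 0.2554]
tcp_rot: [[-0.463, 0.886, -0.0], [0.886, 0.463, -0.0], [-0.0, -0.0, -1.0]]
force: [0.5, 1.5, 3.9]
width: 0.092
grasp_force: 40.0
```

```bash
python3 -m pendant '[{"claw":-0.3,"x":0,"y":0,"z":0,"rx":0,"ry":0,"rz":0},{"claw":-0.3,"x":0,"y":0,"z":0,"rx":0,"ry":0,"rz":0},{"claw":-0.3,"x":0,"y":0,"z":0,"rx":0,"ry":0,"rz":0},{"claw":-0.3,"x":0,"y":0,"z":0,"rx":0,"ry":0,"rz":0}]'
python3 -m pendant '[{"claw":-0.3,"x":0,"y":0,"z":-0.3,"rx":0,"ry":0,"rz":0},{"claw":-0.3,"x":0,"y":0,"z":-0.6,"rx":0,"ry":0,"rz":0},{"claw":-0.3,"x":0,"y":0,"z":-0.6,"rx":0,"ry":0,"rz":0},{"claw":-0.3,"x":0,"y":0,"z":-0.6,"rx":0,"ry":0,"rz":0},{"claw":-0.3,"x":-0.7,"y":-0.3,"z":0,"rx":0,"ry":0,"rz":0},{"claw":-1,"x":-0.7,"y":-0.3,"z":0,"rx":0,"ry":0,"rz":0},{"claw":-1,"x":-0.7,"y":-0.3,"z":0,"rx":0,"ry":0,"rz":0},{"claw":-1,"x":0,"y":0,"z":0,"rx":0,"ry":0,"rz":0}]'
python3 - <<'E'
from h import *
np.set_printoptions(precision=3,suppress=True)
a,ma=snap('scene','s5.png');b,mb=snap('side','d5.png')
s=env.get_state();print(s['tool_pos'],s['joints'],s['force'])
f=lambda i,x,y:cv2.resize(i[y:y+150,x:x+100],(400,600),interpolation=cv2.INTER_CUBIC)
g=lambda x,y,i:f(i,x,y)
cv2.imwrite('pics/c5.png',np.hstack([f(a,180,170),f(b,225,100)]))
E
```

```text
time_s: 14.48
tool_pos: [0.5971, -0.1178, 0.255]
tcp_rot: [[-0.463, 0.886, -0.001], [0.886, 0.463, 0.0], [0.0, -0.0, -1.0]]
force: [0.8, -0.1, -1.1]
width: 0.347
grasp_force: 0.0
time_s: 15.48
tool_pos: [0.6073, -0.2578, 0.3796]
tcp_rot: [[-0.459, 0.888, -0.002], [0.888, 0.459, 0.0], [0.001, -0.002, -1.0]]
force: [-0.2, 0.3, -1.2]
width: 0.077
grasp_force: 0.0
[ 0.608 -0.255  0.381] [-0.566  0.427  0.911  0.     1.804 -1.046] [-0.409  0.654 -0.239]
```

View pics/c5.png

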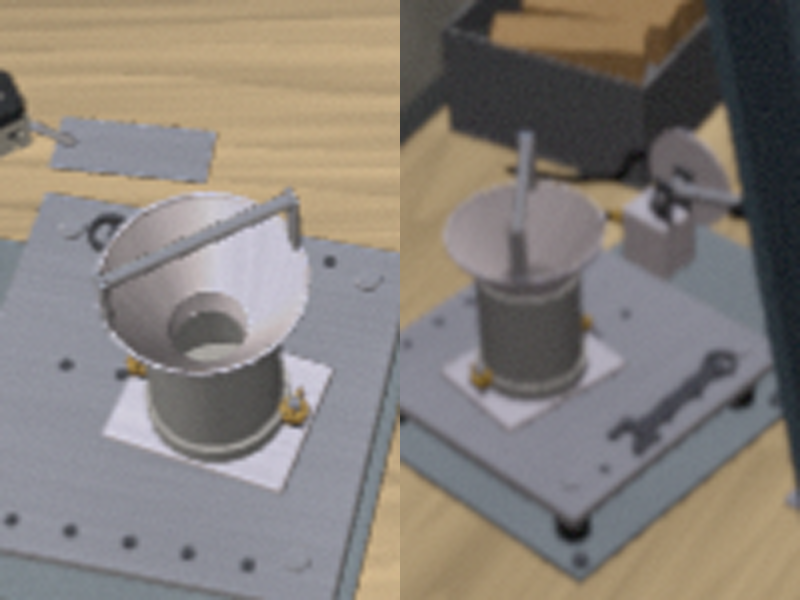

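The funnel is seated upright on the rim with its spout in the tube, released and clear of the gripper, in both views. Now moving over the paddle with the fingers shut.

```bash
python3 -m pendant '[{"claw":-1,"x":-0.06,"y":-0.6,"z":0,"rx":0,"ry":0,"rz":0},{"claw":-1,"x":-0.06,"y":-0.7,"z":0,"rx":0,"ry":0,"rz":0},{"claw":-1,"x":-0.06,"y":-0.7,"z":0,"rx":0,"ry":0,"rz":0},{"claw":-1,"x":-0.08,"y":-0.6,"z":0,"rx":0,"ry":0,"rz":0},{"claw":-1,"x":0,"y":0,"z":0.8,"rx":0,"ry":0,"rz":0},{"claw":-1,"x":0,"y":0,"z":0.8,"rx":0,"ry":0,"rz":0},{"claw":-1,"x":0,"y":0,"z":0.6,"rx":0,"ry":0,"rz":0},{"claw":-1,"x":0,"y":0,"z":0,"rx":0,"ry":0,"rz":0}]'
python3 - <<'E'
from h import *
np.set_printoptions(precision=3,suppress=True)
im,m=snap('wrist','w6.png');s=env.get_state();print(s['tool_pos'],s['force'])
print(proj(m,[[.479,-.341,.146],s['tool_pos']]))
E
```

```text
time_s: 16.58
tool_pos: [0.4759, -0.3377, 0.247]
tcp_rot: [[-0.465, 0.885, -0.004], [0.885, 0.465, 0.004], [0.006, -0.001, -1.0]]
force: [0.3, 0.8, -0.1]
width: 0.004
grasp_force: 0.0
[ 0.477 -0.339  0.249] [0.571 0.426 0.507]
[[284.699 212.981]
 [283.606 264.839]]
```

View pics/w6.png

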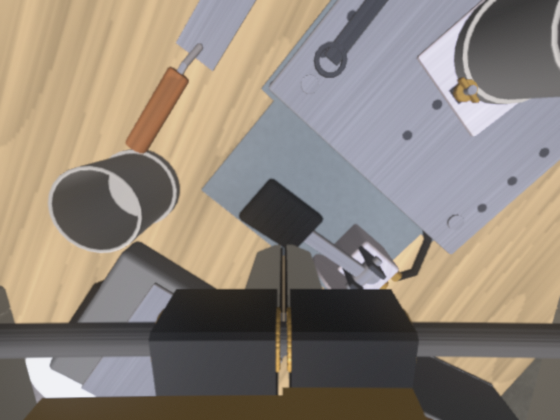

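The paddle's top face is centred at (281,213), within 4 px of prediction, and the mould and spanner are clear of the path. Descending to touch, then pressing.

```bash
python3 -m pendant '[{"claw":-1,"x":0,"y":-0.05,"z":0.5,"rx":0,"ry":0,"rz":0},{"claw":-1,"x":0,"y":0,"z":0.5,"rx":0,"ry":0,"rz":0},{"claw":-1,"x":0,"y":0,"z":0.4,"rx":0,"ry":0,"rz":0},{"claw":-1,"x":0,"y":0,"z":0.2,"rx":0,"ry":0,"rz":0},{"claw":-1,"x":0,"y":0,"z":0,"rx":0,"ry":0,"rz":0}]' 10
python3 -m pendant '[{"claw":-1,"x":0,"y":0,"z":0.12,"rx":0,"ry":0,"rz":0},{"claw":-1,"x":0,"y":0,"z":0.12,"rx":0,"ry":0,"rz":0},{"claw":-1,"x":0,"y":0,"z":0.12,"rx":0,"ry":0,"rz":0},{"claw":-1,"x":0,"y":0,"z":0,"rx":0,"ry":0,"rz":0}]'
```

```text
time_s: 17.25
tool_pos: [0.4747, -0.3419, 0.1542]
tcp_rot: [[-0.464, 0.886, 0.001], [0.886, 0.464, -0.001], [-0.001, 0.0, -1.0]]
force: [-0.3, -0.5, 0.7]
width: 0.003
grasp_force: 0.0
time_s: 17.75
tool_pos: [0.4739, -0.3421, 0.1313]
tcp_rot: [[-0.463, 0.886, -0.0], [0.886, 0.463, -0.0], [0.0, -0.0, -1.0]]
force: [-2.0, -1.3, 5.0]
width: 0.005
grasp_force: 2.0
```

```bash
python3 -m pendant '[{"claw":-1,"x":0,"y":0,"z":0.1,"rx":0,"ry":0,"rz":0},{"claw":-1,"x":0,"y":0,"z":0.1,"rx":0,"ry":0,"rz":0},{"claw":-1,"x":0,"y":0,"z":0.07,"rx":0,"ry":0,"rz":0},{"claw":-1,"x":0,"y":0,"z":0.04,"rx":0,"ry":0,"rz":0},{"claw":-1,"x":0,"y":0,"z":0,"rx":0,"ry":0,"rz":0},{"claw":-1,"x":0,"y":0,"z":0,"rx":0,"ry":0,"rz":0}]'
python3 - <<'E'
from h import *
im,m=snap('side','d7.png');im2,m2=snap('scene','s7.png')
s=env.get_state();print(s['tool_pos'],s['force'])
E
```

```text
time_s: 18.5
tool_pos: [0.4734, -0.3418, 0.1133]
tcp_rot: [[-0.463, 0.886, -0.001], [0.886, 0.463, 0.0], [0.001, -0.001, -1.0]]
force: [-4.7, 0.2, 5.6]
width: 0.003
grasp_force: 2.9
[ 0.4733894  -0.34183585  0.11331145] [-4.49711505  0.79167904  5.97916815]
```

```bash
python3 -m pendant '[{"claw":-1,"x":0,"y":0,"z":0.04,"rx":0,"ry":0,"rz":0},{"claw":-1,"x":0,"y":0,"z":0,"rx":0,"ry":0,"rz":0},{"claw":-1,"x":0,"y":0,"z":0,"rx":0,"ry":0,"rz":0},{"claw":-1,"x":0,"y":0,"z":0,"rx":0,"ry":0,"rz":0}]'
python3 -m pendant '[{"claw":-1,"x":0,"y":0,"z":0,"rx":0,"ry":0,"rz":0},{"claw":-1,"x":0,"y":0,"z":0,"rx":0,"ry":0,"rz":0},{"claw":-1,"x":0,"y":0,"z":0,"rx":0,"ry":0,"rz":0},{"claw":-1,"x":0,"y":0,"z":0,"rx":0,"ry":0,"rz":0}]'
python3 - <<'E'
from h import *
w=lambda i,x,y:cv2.resize(i[y:y+110,x:x+130],(520,440),interpolation=cv2.INTER_CUBIC)
a,m=snap('scene','s8.png');s=env.get_state();print(s['tool_pos'],s['force'])
cv2.imwrite('pics/c8.png',cv2.resize(a[170:320,110:290],(720,600),interpolation=cv2.INTER_CUBIC))
E
```

```text
time_s: 19.1
tool_pos: [0.4735, -0.3418, 0.111]
tcp_rot: [[-0.463, 0.886, -0.001], [0.886, 0.463, 0.0], [0.001, -0.001, -1.0]]
force: [-4.4, 0.4, 6.0]
width: 0.003
grasp_force: 3.2
time_s: 19.6
tool_pos: [0.4735, -0.3418, 0.111]
tcp_rot: [[-0.463, 0.886, -0.001], [0.886, 0.463, 0.0], [0.001, -0.001, -1.0]]
force: [-4.2, 1.0, 5.3]
width: 0.007
grasp_force: 3.2
[ 0.47348104 -0.34185695  0.11102175] [-3.60056104 -0.04154314  6.18106926]
```

View pics/c8.png

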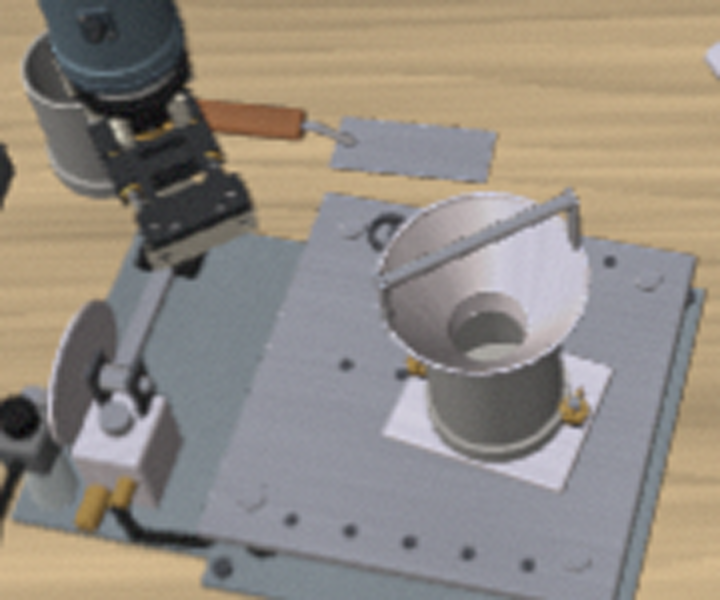

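The lever is held level under the fingers at (175,265) in the crop, with TCP height 0.111 m. The funnel is still seated at (485,290). I'll hold and then hand in.

```bash
for i in 1 2; do python3 -m pendant '[{"claw":-1,"x":0,"y":0,"z":0,"rx":0,"ry":0,"rz":0},{"claw":-1,"x":0,"y":0,"z":0,"rx":0,"ry":0,"rz":0},{"claw":-1,"x":0,"y":0,"z":0,"rx":0,"ry":0,"rz":0},{"claw":-1,"x":0,"y":0,"z":0,"rx":0,"ry":0,"rz":0},{"claw":-1,"x":0,"y":0,"z":0,"rx":0,"ry":0,"rz":0},{"claw":-1,"x":0,"y":0,"z":0,"rx":0,"ry":0,"rz":0},{"claw":-1,"x":0,"y":0,"z":0,"rx":0,"ry":0,"rz":0},{"claw":-1,"x":0,"y":0,"z":0,"rx":0,"ry":0,"rz":0},{"claw":-1,"x":0,"y":0,"z":0,"rx":0,"ry":0,"rz":0},{"claw":-1,"x":0,"y":0,"z":0,"rx":0,"ry":0,"rz":0}]'; done
python3 -c "
from plant import env
print(env.sign_off())"
```

```text
time_s: 20.9
tool_pos: [0.4735, -0.3418, 0.111]
tcp_rot: [[-0.463, 0.886, -0.001], [0.886, 0.463, 0.0], [0.001, -0.001, -1.0]]
force: [-3.5, 0.9, 6.4]
width: 0.002
grasp_force: 3.2
time_s: 22.15
tool_pos: [0.4735, -0.3418, 0.111]
tcp_rot: [[-0.463, 0.886, -0.001], [0.886, 0.463, 0.0], [0.001, -0.001, -1.0]]
force: [-4.2, 1.5, 6.0]
width: 0.007
grasp_force: 3.2
the job is handed in; nothing more can be done
None
```

The metal funnel is seated upright in the table mould and released, and the throttle was held steady at half travel for over 3 s, still held when I handed the job in at about 22 s; no verdict came back.

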